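Clear a stopper stuck in a sample carrier

ROBOT

A 6-joint arm with a two-finger parallel gripper is mounted at the origin on the work surface. World frame = base frame: x ahead of the robot, y to its left, z up, the work surface at z = 0. Lengths are in m, angles in rad, forces in N, time in s.
With the tool pointing down it reaches from about 0.325 to 0.9 m from the base axis. Payload 6.1 kg.
Tool frame: the origin (TCP) lies midway between the tips of the shut fingers; the grasp point (between the pads) lies 19 mm behind it; x points along the fingers, y is the direction in which the jaws open and shut, and the axes are right-handed (so a half turn about x gives the same grasp; the last joint's range is limited). The gripper opens to 85 mm and grips with 20 to 120 N. Pads are 22 mm wide; open, the fingers measure 114 mm over their backs; the gripper's body (76 mm by 85 mm) begins 54 mm behind the grasp point. The pads swing forward as they close: fully open they stand 13 mm farther back than shut.
Start: joints at [1.124, 0.22, 1.526, -0, 1.395, -0.126], TCP at [0.197, 0.593, 0.231] pointing down, gripper open.
Joint ranges: [-2.98, 2.98], [-0.91, 2.08], [0.09, 2.57], [-1.24, 4.39], [0.2, 2.65], [-2.68, 2.68]. Speed limits (rad/s): [2.57, 2.57, 3.01, 3.14, 3.14, 3.14].

INTERFACE

Orientations are given as [roll, pitch, yaw] about the fixed x, y, z axes, in that order (R = Rz(yaw) Ry(pitch) Rx(roll)).
In Python, from plant import movep, move_l, set_joints, gripper_to, hold, inverse_kinematics, observe, get_image, get_calibration, Unreachable, job_done gives the robot as it stands. Calls block until the motion is done:
- movep(position, orientation): joint-space move of the TCP to a pose.
- move_l(position, feed=0.15, rotation=None, max_force=None): straight line of the TCP; rotation=None keeps the orientation; feed is the mean speed in m/s. With max_force (N) it stops when the force on the tool has changed by that much, and returns True; else False.
- set_joints(angles): joint-space move.
- gripper_to(opening, f_grip=None): finger opening in m; f_grip is the grip in N (None keeps the last); returns when the fingers have stopped.
- hold(seconds).
- inverse_kinematics(position, orientation): joint angles nearest the present ones, or None.
- observe(): the state.
- get_image(name): name is "scene" or "side" or "wrist"; returns (picture, depth): 420x560x3 uint8, red, green, blue; 420x560 float32, m along the optical axis (not along the pixel's ray), 0 where there is no reading.
- get_calibration(name): a dict with "intrinsics" (3x3 intrinsics, pixels), "dist_coeffs" ([k1, k2, p1, p2, k3] as OpenCV has them; the pictures are not rectified), "world_from_camera" (4x4, takes a point from camera to world coordinates). Camera axes: x right, y down, z forward; pixel columns grow to the right and rows downward; lengths in m; the calibration is good to about 2 mm. A picture is of the moment at which its call begins: read the wrist's pose just before it. get_calibration takes no time and is no camera call; for the wrist camera it gives the pose at the moment of the call.
A pose or a line that the arm cannot do raises Unreachable and nothing moves.
- job_done(): hands the job in, once; it reports no verdict.
The state is a dict: "time_s": time; "q": joint angles; "joint_velocities": joint speeds; "joint_torque": joint torques, N m; "eef_pos": TCP position; "tcp_rot": TCP orientation; "ft_force": force on the tool from outside, world axes, zero at the start; "torque": the same for the moment, N m; "opening": finger opening in m.
Only numpy, scipy, OpenCV 4.12 (cv2) and the standard library are available. Lean on these libraries where they do the work, as an engineer would, in place of code of your own. Each camera call takes 0.05 s, during which the arm holds its last target.

TASK

A rubber stopper is stuck in the one sleeve of the sample carrier that has no cup hanging in it. Take the push rod from its holder, enter that sleeve from above and gently push (never harder than 20 N) until the stopper is out below and the rod's stop collar rests on the carrier. Then draw the rod out, stand it back in its holder and let go, leaving the stopper in the tray under the carrier, the cups in their sleeves and everything else where it was.

Things in the scene. Friction and masses are not known exactly. Their poses are not given: they have to be found in the camera images.
- carrier: White sample carrier on a low aluminium stand, fixed. Origin: on the bench under its middle; z up, y along the row of four sleeves, x across. Guide plate 56 (x) by 200 (y) by 10 mm thick, flat top 135 mm above the origin, with four round through holes 17.2 mm wide at y = -52.5, -17.5, 17.5, 52.5 mm, x = 0. It is rigid and does not give when pressed
- carrier_top (a point): Middle of the guide plate's top. Under each hole hangs a sleeve, open on four corners: white webs on +y and -y, steel leaf springs on +x and -x that squeeze what is between them with about 8 N each, flared at their top, never closer than 15 mm. A sleeve ends 60 mm below the plate's top (75 mm above the bench), open at the bottom
- stopper: Stuck grey rubber stopper, a cylinder 18 mm wide and 16 mm high, upright in one of the four sleeves, held by the leaf springs. Origin: its centre, at the start 27 to 40 mm below the plate's top. It slides down under about 6 to 13 N (friction varies) and drops into the tray once its top passes the sleeve's lower end
- tray: Grey open tray, fixed on the stand under the sleeves: 118 (x) by 186 (y) mm, walls 34 mm high, 3 mm thick. Origin: centre of its underside, 6 mm above the bench; axes as the carrier's
- cup1: White sample cup hanging by its rim in a sleeve: rim 21 mm in diameter and 2.5 mm high lying on the plate's top, body 13.6 mm in diameter reaching 26 mm below. Origin: centre of the rim's underside, level with the plate's top
- cup2: A second, identical sample cup in another sleeve
- cup3: A third, identical sample cup in another sleeve
- rod: Push rod 139 mm long, about 150 g, standing loosely in its holder, perhaps leaning a little. Origin: centre of the flat lower end (tip); z up along it. White head 14.4 mm wide, 1 mm chamfer, to z = 21, tapering to z = 27.5 mm; steel shank 10 mm wide; guard disc 34 mm wide, z = 88 to 93; dark round handle 24 mm wide, z = 93 to 139. Fingertips on the guard disc cannot slip down
- rod_handle (a point): Point on the rod's axis, 114 mm above the tip, in the middle of the handle, where to grip it. Between head and guard disc an aluminium stop collar, 30 mm wide and 9 mm high, is clamped tight on the shank; its underside is set anywhere from 64 to 76 mm above the tip, and this setting is not measured
- holder: Grey holder block fixed to the bench, 60 by 60 mm and 58 mm high, on a rubber foot 76 mm square. Origin: centre of its underside. On its axis is a round hole 19.5 mm in diameter, open at the top, its flat floor 10 mm above the bench (48 mm deep); the rod's tip stands on that floor
- pack1: Bystander: flat brown reagent pack with a screw cap, 85 by 26 mm and 94 mm high. Origin: centre of its underside
- pack2: Bystander: flat cream reagent pack of the same size. Origin: centre of its underside
- vial1: Bystander: round brown reagent vial, 30 mm in diameter, 79 mm high. Origin: centre of its underside
- vial2: Bystander: round brown reagent vial with a white cap, same size. Origin: centre of its underside
- driver: Bystander: screwdriver 160 mm long lying on the bench. Origin near its middle

How it is judged:
On the way, in this order (a step that is already met when the one before it is completed fails the run):
1. the rod's head is in the clogged sleeve and presses on the stopper (contact force between rod and stopper above 1 N and z of rod in the frame of carrier below 0.128 m and horizontal distance between rod and stopper below 0.005 m), for 0.05 s.
2. the stopper is out below and the stop collar bears on the carrier's top with 1.5 to 20 N (contact force between collar_c0 and carrier above 1.5 N and contact force between rod and carrier below 20 N and z of rod in the frame of carrier below 0.0735 m and z of stopper in the frame of carrier below 0.06 m), for 0.1 s.
At the end, for the whole second after the job is handed in: the stopper lies in the tray under the carrier; the rod stands in its holder, its tip on the hole's floor (within 4 mm), upright within 8 degrees and still; each cup hangs within 5 mm of where it was (z of stopper in the frame of tray below 0.03 m and x of stopper in the frame of tray between -0.057 and 0.057 m and y of stopper in the frame of tray between -0.091 and 0.091 m and horizontal distance between rod and holder below 0.005 m and z of rod in the frame of holder below 0.014 m and angle between rod's own z axis and vertical below 0.14 rad and linear speed of rod below 0.02 m/s and distance of each of cup1, cup2, cup3 from where it was at the start of the episode below 0.005 m); the robot touches nothing.
It fails at once if the rod presses on the carrier with more than 20 N (contact force between rod and carrier above 20 N).
It fails at once if the rod presses on the stopper with more than 20 N (contact force between rod and stopper above 20 N).
It fails at once if a cup is lifted or knocked out of its sleeve (distance of any of cup1, cup2, cup3 from where it was at the start of the episode above 0.015 m).
It fails at once if a bystander is moved more than 30 mm (distance of any of pack1, pack2, vial1, vial2, driver from where it was at the start of the episode above 0.03 m).
It also fails if it takes over 72 s, if anything falls off the work surface, if the arm or the gripper's body presses on something with over 40 N, if the wrist force passes 120 N, or if a joint passes its speed limit or range.

## Working session

There is one attempt and no reset: what is moved stays moved. The work goes in short steps, each a Python script; the robot and the scene stay as the last script left them, time stands still between calls to the robot, and variables do not carry over. Pictures are saved under pics/ and viewed, and the job is handed in when it is done.

```bash
ls; mkdir -p pics; python3 - <<'E'
from plant import *
import cv2,numpy as np
for n in ["scene","side","wrist"]:
    c=get_calibration(n); im,d=get_image(n)
    cv2.imwrite(f"pics/{n}0.png",im[:,:,::-1]); np.savez(f"pics/{n}0.npz",im=im,d=d,K=c["intrinsics"],D=c["dist_coeffs"],T=c["world_from_camera"])
    print(n,np.round(c["intrinsics"],1).tolist(),c["dist_coeffs"],np.round(c["world_from_camera"],3).tolist())
print(observe())
E
```

```text
pics
scene [[384.5, 0.0, 280.0], [0.0, 384.5, 210.1], [0.0, 0.0, 1.0]] [0.00129724 0.         0.         0.         0.        ] [[-0.484, 0.521, -0.703, 1.137], [0.875, 0.286, -0.391, 0.339], [-0.003, -0.804, -0.594, 0.622], [0.0, 0.0, 0.0, 1.0]]
side [[388.0, 0.0, 280.2], [0.0, 388.0, 211.7], [0.0, 0.0, 1.0]] [0.02900502 0.         0.         0.         0.        ] [[0.735, -0.438, 0.518, 0.049], [-0.678, -0.496, 0.542, -0.505], [0.02, -0.749, -0.662, 0.757], [0.0, 0.0, 0.0, 1.0]]
wrist [[325.3, 0.0, 274.2], [0.0, 325.3, 212.4], [0.0, 0.0, 1.0]] [0.02660982 0.         0.         0.         0.        ] [[0.316, 0.911, 0.267, 0.128], [0.949, -0.302, -0.091, 0.615], [-0.002, 0.282, -0.959, 0.374], [0.0, 0.0, 0.0, 1.0]]
{'time_s': 0.15, 'q': array([ 1.12390104e+00,  2.21068816e-01,  1.52737145e+00,  5.63572558e-06,
        1.39470541e+00, -1.26099015e-01]), 'joint_velocities': array([ 0.00098931, -0.00335342, -0.00337769, -0.00019952,  0.00200915,
        0.00056687]), 'joint_torque': array([ 2.69891825e-04, -4.97492015e+01, -3.89899242e+01, -3.20976415e-04,
        7.11788423e-03,  1.29947773e-05]), 'eef_pos': array([0.19686915, 0.59267976, 0.23042353]), 'tcp_rot': array([-1.7004671 ,  1.56924329, -2.02126435]), 'ft_force': array([-0.65910796,  0.69627322, -0.19643623]), 'torque': array([-0.00741978, -0.01590581,  0.01898069]), 'opening': 0.08552160808400933}
```

View pics/scene0.png

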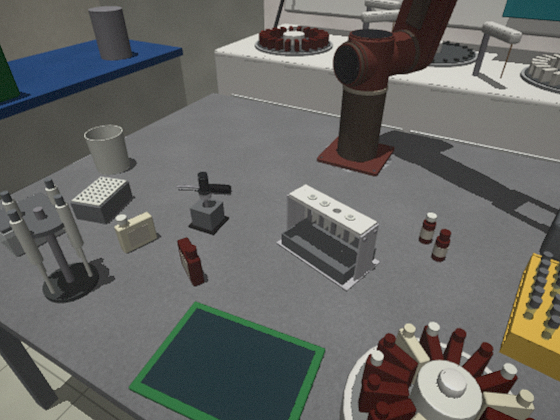

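View pics/side0.png

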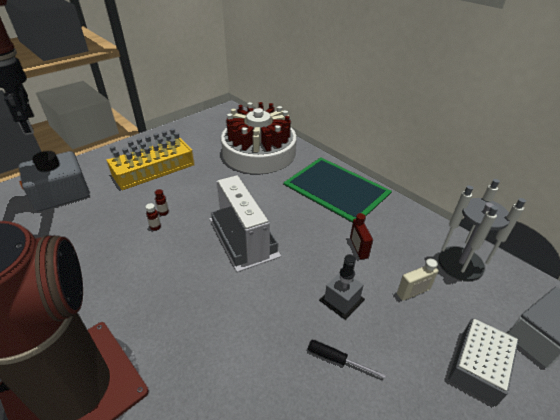

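View pics/wrist0.png

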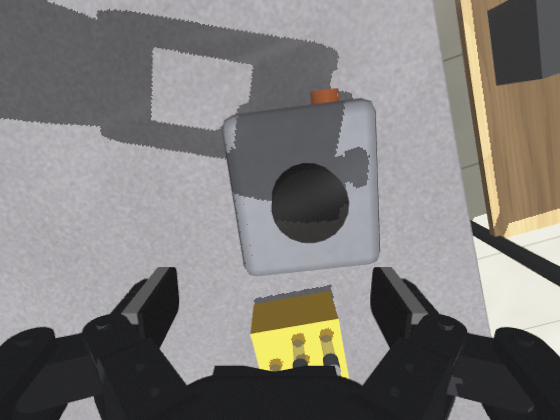

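The scene shows the carrier top with its holes from about (313,196) to (351,217); the open one appears to be the third, near (337,211). The rod is in its holder at (208,210), with the screwdriver behind it. The side view has the carrier at (243,200) and the rod at (346,285). I'll localize them using depth.

```bash
cat > h.py <<'E'
import cv2,numpy as np
def load(f): 
    z=np.load(f); return z
def pts(z):
    d=z["d"];H,W=d.shape
    u,v=np.meshgrid(np.arange(W),np.arange(H))
    p=cv2.undistortPoints(np.stack([u,v],-1).reshape(-1,1,2).astype(np.float64),z["K"],z["D"]).reshape(H,W,2)
    P=np.concatenate([p*d[...,None],d[...,None]],-1)
    T=z["T"]; P=P@T[:3,:3].T+T[:3,3]; P[d==0]=np.nan
    return P
def snap(n,tag):
    from plant import get_calibration,get_image
    c=get_calibration(n); im,d=get_image(n)
    cv2.imwrite(f"pics/{n}{tag}.png",im[:,:,::-1]); np.savez(f"pics/{n}{tag}.npz",im=im,d=d,K=c["intrinsics"],D=c["dist_coeffs"],T=c["world_from_camera"])
    return load(f"pics/{n}{tag}.npz")
E
python3 - <<'E'
from h import *
for n,c,r in [("scene",(333,208),(204,195)),("side",(243,200),(346,285))]:
    z=load(f"pics/{n}0.npz");P=pts(z)
    print(n,"c",P[c[1],c[0]],"r",P[r[1],r[0]])
    m=(abs(P[...,2]-.135)<.006)&(np.hypot(P[...,0]-P[c[1],c[0],0],P[...,1]-P[c[1],c[0],1])<.14)
    q=P[m]; rc=cv2.minAreaRect(q[:,:2].astype(np.float32)*1000); print(m.sum(),rc,np.median(q[:,2]))
    # rod handle / holder
    c0=P[r[1],r[0]]
    near=np.hypot(P[...,0]-c0[0],P[...,1]-c0[1])<.06
    for lo,hi in [(.05,.062),(.1,.145),(.145,.153)]:
        m=near&(P[...,2]>lo)&(P[...,2]<hi); q=P[m]
        if len(q)>4: print(lo,len(q),q.mean(0),cv2.minAreaRect(q[:,:2].astype(np.float32)*1000))
    im=z["im"]
    for k,(x,y) in dict(c=c,r=r).items():
        cr=im[max(y-60,0):y+60,x-60:x+60,::-1]; cv2.imwrite(f"pics/{n}0_{k}.png",cv2.resize(cr,(600,600),interpolation=cv2.INTER_CUBIC))
E
python3 - <<'E'
import cv2,numpy as np
a=[cv2.resize(cv2.imread(f"pics/{n}0_{k}.png"),(400,300)) if 0 else cv2.resize(cv2.imread(f"pics/{n}0_{k}.png"),(300,300)) for n in("scene","side") for k in "cr"]
cv2.imwrite("pics/crops0.png",np.vstack([np.hstack(a[:2]),np.hstack(a[2:])]))
E
```

```text
scene c [0.49580325 0.11383943 0.1318892 ] r [ 0.54947806 -0.19855239  0.09577289]
1517 ((495.91021728515625, 106.225830078125), (202.3968048095703, 60.1602897644043), 73.29479217529297) 0.1323342519074232
0.05 342 [ 0.54297845 -0.20417232  0.05464943] ((538.4390869140625, -208.26309204101562), (63.287078857421875, 61.70353698730469), 3.427997589111328)
0.1 178 [ 0.54290267 -0.20312385  0.12107845] ((538.8656616210938, -206.7130126953125), (22.02546501159668, 29.156291961669922), 47.51326370239258)
0.145 39 [ 0.53731358 -0.20781005  0.14615107] ((536.9423217773438, -208.0343017578125), (18.617774963378906, 21.3254451751709), 24.601762771606445)
side c [0.4940529  0.09602258 0.13737009] r [ 0.53431992 -0.21541016  0.06305189]
1249 ((493.327880859375, 102.54723358154297), (206.784423828125, 60.00630569458008), 73.85420989990234) 0.134992379030763
0.05 506 [ 0.52917911 -0.21540057  0.05764781] ((536.1638793945312, -210.13259887695312), (63.48832321166992, 60.957489013671875), 4.280984878540039)
0.1 210 [ 0.52846979 -0.21480971  0.11812673] ((532.5504760742188, -211.95066833496094), (28.54204750061035, 32.14519500732422), 27.571882247924805)
0.145 87 [ 0.53412348 -0.21175643  0.14883968] ((534.8372802734375, -211.2692413330078), (22.29920196533203, 20.951440811157227), 39.66213607788086)
```

View pics/crops0.png

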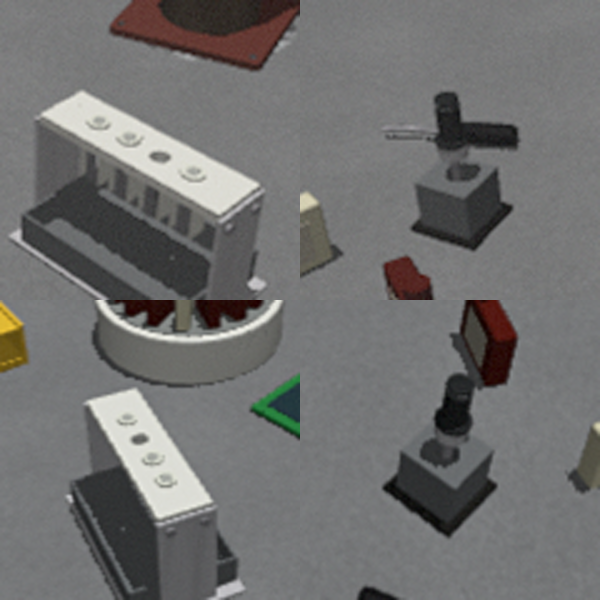

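Third hole (+y side) is the empty one in both views. The two cameras agree to about 3 mm. Next I'll take closer wrist views of the carrier and rod.

```bash
python3 - <<'E'
from plant import *
from h import *
o=observe()
for yaw in np.arange(-180,180,30):
    y=np.deg2rad(yaw)
    a=[inverse_kinematics(p,[0,np.pi/2,y]) for p in([.50,.12,.32],[.536,-.21,.30])]
    print(yaw,[None if q is None else np.round(q,2).tolist() for q in a])
E
```

```text
-180 [[0.08, -0.09, 1.69, 0.0, 1.54, 1.65], [-0.51, 0.07, 1.57, -0.0, 1.51, 1.06]]
-150 [[0.08, -0.09, 1.69, -0.0, 1.54, 1.13], [-0.51, 0.07, 1.57, -0.0, 1.51, 0.54]]
-120 [[0.08, -0.09, 1.69, -0.0, 1.54, 0.61], [-0.51, 0.07, 1.57, -0.0, 1.51, 0.01]]
-90 [[0.08, -0.09, 1.69, -0.0, 1.54, 0.08], [-0.51, 0.07, 1.57, -0.0, 1.51, -0.51]]
-60 [[0.08, -0.09, 1.69, -0.0, 1.54, -0.44], [-0.51, 0.07, 1.57, -0.0, 1.51, -1.03]]
-30 [[0.08, -0.09, 1.69, -0.0, 1.54, -0.97], [-0.51, 0.07, 1.57, -0.0, 1.51, -1.56]]
0 [[0.08, -0.09, 1.69, -0.0, 1.54, -1.49], [-0.51, 0.07, 1.57, 0.0, 1.51, -2.08]]
30 [[0.08, -0.09, 1.69, 0.0, 1.54, -2.01], [-0.51, 0.07, 1.57, 0.0, 1.51, -2.6]]
60 [[0.08, -0.09, 1.69, 0.0, 1.54, -2.54], None]
90 [None, [-0.51, 0.07, 1.57, 0.0, 1.51, 2.63]]
120 [None, [-0.51, 0.07, 1.57, 0.0, 1.51, 2.11]]
150 [[0.08, -0.09, 1.69, 0.0, 1.54, 2.18], [-0.51, 0.07, 1.57, 0.0, 1.51, 1.58]]
```

```bash
python3 - <<'E'
from plant import *
from h import *
R=[0,np.pi/2,-np.pi/2]
movep([.50,.12,.32],R); hold(.3); z=snap("wrist","1c"); print(observe()["eef_pos"],z["T"].round(3).tolist())
movep([.536,-.21,.30],R); hold(.3); z=snap("wrist","1r"); print(observe()["eef_pos"],z["T"].round(3).tolist(),observe()["time_s"],observe()["ft_force"])
E
```

```text
[0.49992542 0.12034096 0.31993657] [[1.0, 0.001, 0.0, 0.499], [0.001, -0.959, -0.282, 0.191], [-0.0, 0.282, -0.959, 0.463], [0.0, 0.0, 0.0, 1.0]]
[ 0.53622365 -0.20927933  0.30013479] [[1.0, 0.001, 0.001, 0.536], [0.001, -0.959, -0.282, -0.138], [0.0, 0.282, -0.959, 0.443], [0.0, 0.0, 0.0, 1.0]] 4.15 [ 0.03150537 -0.28545807 -0.05910064]
```

View pics/wrist1c.png

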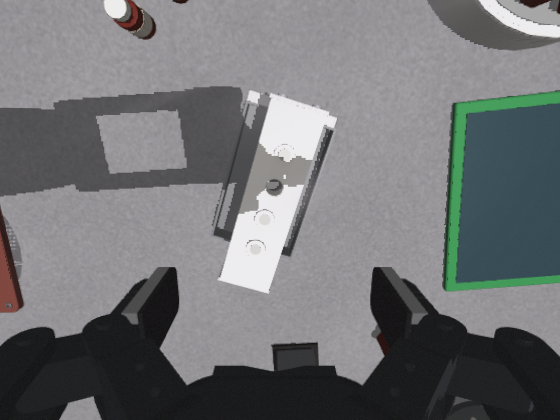

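View pics/wrist1r.png

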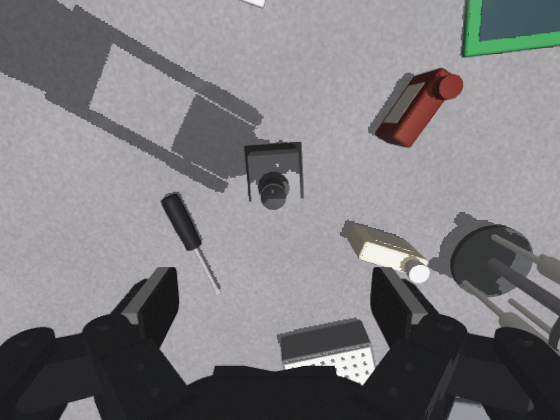

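The wrist view shows the empty hole at about (274,187), with cups at (285,152), (264,218) and (255,248). The rod's handle top is near (273,190). I'll enlarge both and measure.

```bash
cat >> h.py <<'E'
def rayz(z,uv,h):
    p=cv2.undistortPoints(np.array(uv,float).reshape(-1,1,2),z["K"],z["D"]).reshape(-1,2)
    d=np.c_[p,np.ones(len(p))]@z["T"][:3,:3].T; o=z["T"][:3,3]
    return o+d*((h-o[2])/d[:,2])[:,None]
def proj(z,X):
    T=np.linalg.inv(z["T"]); r,_=cv2.Rodrigues(T[:3,:3])
    return cv2.projectPoints(np.array(X,float).reshape(-1,1,3),r,T[:3,3],z["K"],z["D"])[0].reshape(-1,2)
E
python3 - <<'E'
from h import *
zc=load("pics/wrist1c.npz");zr=load("pics/wrist1r.npz")
print(rayz(zc,[(285,152),(274,187),(264,218),(255,248)],.1355))
P=pts(zc); m=(abs(P[...,2]-.135)<.006)&(np.hypot(P[...,0]-.495,P[...,1]-.104)<.14); q=P[m]
print(cv2.minAreaRect(q[:,:2].astype(np.float32)*1000),np.median(q[:,2]))
P=pts(zr);near=np.hypot(P[...,0]-.536,P[...,1]+.21)<.06
for lo,hi in [(.052,.062),(.085,.107),(.11,.14),(.144,.153)]:
    m=near&(P[...,2]>lo)&(P[...,2]<hi); q=P[m]
    print(lo,len(q),q.mean(0),cv2.minAreaRect(q[:,:2].astype(np.float32)*1000))
a=cv2.resize(zc["im"][125:275,200:350,::-1],(600,600),interpolation=cv2.INTER_CUBIC);cv2.imwrite("pics/a.png",a)
a=cv2.resize(zr["im"][135:215,235:315,::-1],(600,600),interpolation=cv2.INTER_CUBIC);cv2.imwrite("pics/b.png",cv2.convertScaleAbs(a,alpha=2))
E
```

```text
[[0.51007298 0.1575777  0.1355    ]
 [0.4991436  0.12211674 0.1355    ]
 [0.4886026  0.08878034 0.1355    ]
 [0.47856336 0.05469352 0.1355    ]]
((494.08880615234375, 104.92955017089844), (208.8939666748047, 59.59540939331055), 73.20214080810547) 0.13576582864602182
0.052 1650 [ 0.53673546 -0.20343696  0.05863672] ((536.0926513671875, -210.50436401367188), (60.06985855102539, 60.452701568603516), 4.112636566162109)
0.085 268 [ 0.53504765 -0.20309441  0.10340867] ((535.1458740234375, -206.47911071777344), (24.933246612548828, 33.11223602294922), 89.13772583007812)
0.11 111 [ 0.53509806 -0.20088673  0.12418906] ((535.447509765625, -203.1192626953125), (8.531221389770508, 22.818063735961914), 86.36730194091797)
0.144 526 [ 0.53493718 -0.20972406  0.14923284] ((535.1964111328125, -210.23098754882812), (23.587478637695312, 23.58336639404297), 89.27713012695312)
```

View pics/a.png

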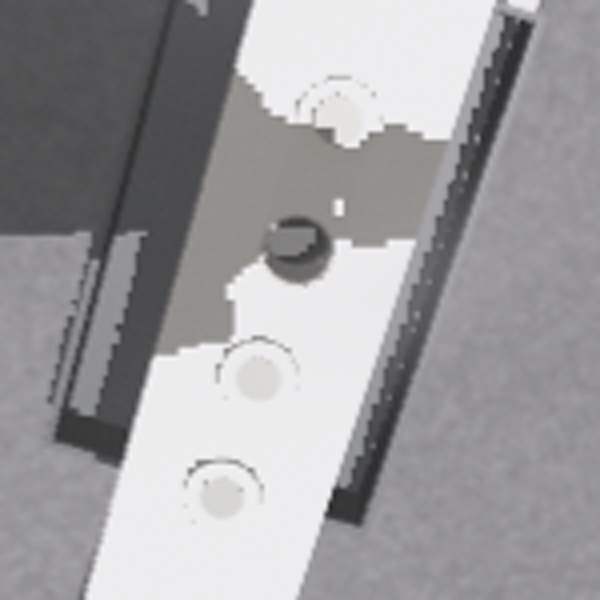

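View pics/b.png

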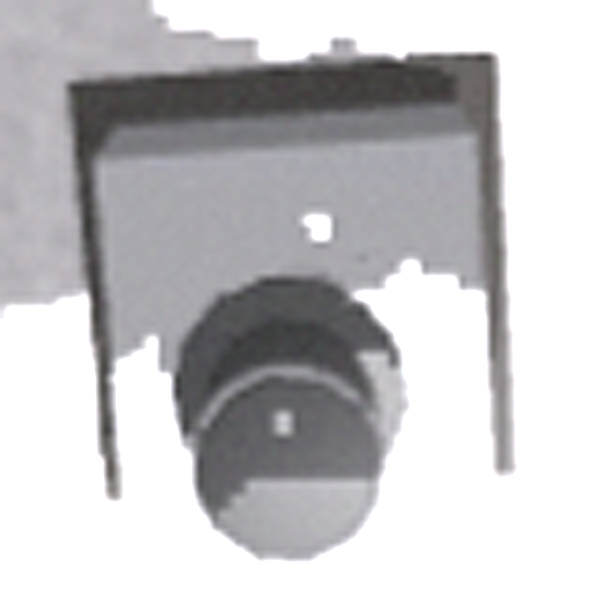

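```bash
python3 - <<'E'
from h import *
zr=load("pics/wrist1r.npz")
print(rayz(zr,[(272.9,196.6)],.149),rayz(zr,[(272.8,186.4)],.103))
E
```

```text
[[ 0.53461393 -0.20951537  0.149     ]] [[ 0.53434529 -0.20948873  0.103     ]]
```

```bash
python3 - <<'E'
from plant import *
from h import *
R=[0,np.pi/2,-np.pi/2]
move_l([.535,-.210,.20],feed=.2)
print(move_l([.535,-.210,.1055],feed=.08,max_force=8)); hold(.2)
f0=observe()["ft_force"]
gripper_to(.0,f_grip=80); o=observe();print(o["opening"],o["eef_pos"],o["ft_force"]-f0)
print(move_l([.535,-.210,.27],feed=.1)); hold(.4); o=observe();print(o["opening"],o["eef_pos"],o["ft_force"],o["ft_force"]-f0,o["torque"],o["time_s"])
for n in("scene","side","wrist"): snap(n,"2")
E
python3 - <<'E'
from h import *
c=[]
for n,u,v in(("scene",205,165),("side",345,240)):
    z=load(f"pics/{n}2.npz"); p=proj(z,[.535,-.21,.2])[0].astype(int); print(n,p)
    c.append(cv2.resize(z["im"][max(p[1]-55,0):p[1]+55,p[0]-40:p[0]+40,::-1],(400,550),interpolation=cv2.INTER_CUBIC))
cv2.imwrite("pics/c2.png",np.hstack(c))
E
```

```text
False
0.02215269626348331 [ 0.53519158 -0.21011951  0.10569964] [-0.57413991 -0.37514079  0.68648716]
False
0.022397803084652917 [ 0.53497714 -0.21000102  0.26991554] [ 1.08798504  0.34470362 -1.45436995] [ 0.47016925  0.49010953 -2.69061518] [-0.00540443 -0.00753443  0.03461589] 9.125
scene [198 153]
side [353 240]
```

View pics/c2.png

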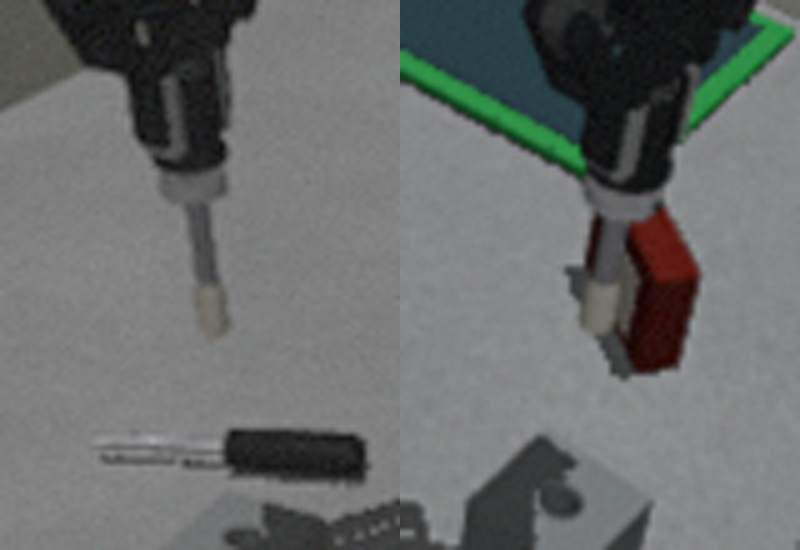

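View pics/wrist2.png

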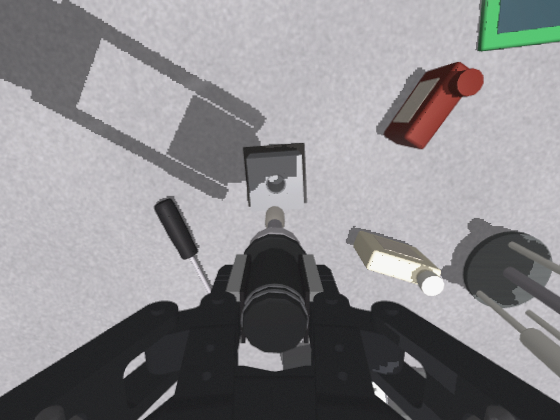

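```bash
cat >> h.py <<'E'
from scipy.optimize import least_squares
def fitrod(z,xy,ztip,zmax=62e-3,verbose=True):
    P=pts(z).reshape(-1,3); h=P[:,2]-ztip
    r=np.interp(h,[0,.021,.0275,.2],[.0072,.0072,.005,.005])
    m=(h>.001)&(h<zmax)&(np.hypot(P[:,0]-xy[0],P[:,1]-xy[1])<.02)
    q=P[m];r=r[m];h=h[m]
    f=lambda p: np.hypot(q[:,0]-p[0]-p[2]*h,q[:,1]-p[1]-p[3]*h)-r
    s=least_squares(f,[xy[0],xy[1],0,0],loss="soft_l1",f_scale=.001)
    allz=P[(np.hypot(P[:,0]-xy[0],P[:,1]-xy[1])<.02)&(h_all(P,ztip)>-.02)&(h_all(P,ztip)<.02),2]
    return s.x,m.sum(),np.sqrt(np.mean(s.fun**2)), allz.min() if len(allz) else None
def h_all(P,zt): return P[:,2]-zt
E
python3 - <<'E'
from h import *
for n in("scene","side","wrist"):
    z=load(f"pics/{n}2.npz"); print(n,*[np.round(a,4) for a in fitrod(z,(.535,-.21),.174)])
    print(proj(z,[[.535,-.21,.174],[.535,-.21,.195]]).round(1).tolist())
E
```

```text
scene [ 0.5361 -0.2087  0.0011 -0.0058] 125 0.0011 0.1713
[[199.9, 163.1], [198.8, 155.2]]
side [ 0.5358 -0.2105 -0.0075  0.0009] 133 0.0008 0.1759
[[351.3, 249.4], [352.7, 242.3]]
wrist [ 0.5348 -0.2109 -0.0014  0.0083] 371 0.0003 0.1758
[[274.9, 213.0], [274.9, 221.5]]
```

Rod is held vertical to within about 0.5°, with its tip some 0.5 mm from the tool axis. I'll carry it over the hole and check before entering.

```bash
python3 - <<'E'
from plant import *
from h import *
move_l([.4994,.1223,.275],feed=.25)
move_l([.4994,.1223,.145+.0957],feed=.1); hold(.4); o=observe();print(o["eef_pos"],o["ft_force"],o["time_s"])
for n in("scene","side","wrist"):
    z=snap(n,"3"); print(n,*[np.round(a,4) for a in fitrod(z,(.4994,.122),.145)])
    p=proj(z,[.4994,.122,.145])[0].astype(int); print(p)
    globals()[n]=cv2.resize(z["im"][p[1]-40:p[1]+40,p[0]-40:p[0]+40,::-1],(400,400),interpolation=cv2.INTER_CUBIC)
cv2.imwrite("pics/c3.png",np.hstack([scene,side]));cv2.imwrite("pics/c3w.png",wrist)
E
```

```text
[0.4995979  0.12232754 0.24110387] [-0.03511373  0.13768933 -1.29155487] 11.65
scene [0.5009 0.1233 0.006  0.0047] 142 0.0009 0.1251
[336 204]
side [ 0.4998  0.1222  0.0138 -0.01  ] 97 0.0012 0.126
[238 191]
wrist [ 0.4993  0.1214 -0.0031  0.0085] 370 0.0003 0.1274
[274 213]
```

View pics/c3.png

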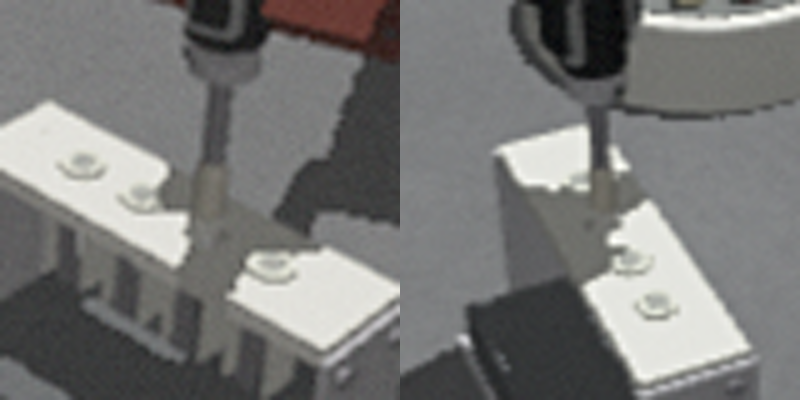

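View pics/c3w.png

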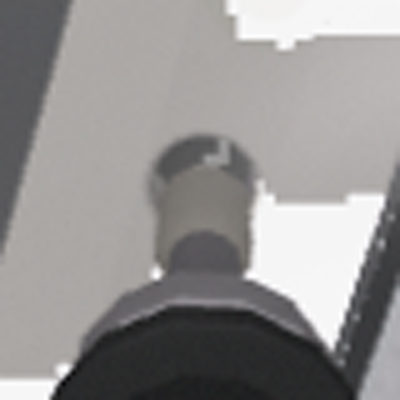

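```bash
python3 - <<'E'
from h import *
z=load("pics/wrist3.npz")
t=np.linspace(0,2*np.pi,60)
p=proj(z,[.4994,.122,.145])[0].astype(int)
im=cv2.resize(z["im"][p[1]-40:p[1]+40,p[0]-40:p[0]+40,::-1],(800,800),interpolation=cv2.INTER_CUBIC)
for c,h,r,col in [((.4992,.1219),.135,.0086,(0,0,255)),((.4993,.1214),.145,.0072,(0,255,0)),((.4993,.1214),.1453+.021,.0072,(0,255,0))]:
    q=proj(z,np.c_[c[0]+r*np.cos(t),c[1]+r*np.sin(t),0*t+h])
    q=((q-(p-40)+.5)*10-.5)
    cv2.polylines(im,[q.round().astype(int)],True,col,1)
cv2.imwrite("pics/c3o.png",im[150:750,50:750])
E
```

```text
(no output)
```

View pics/c3o.png

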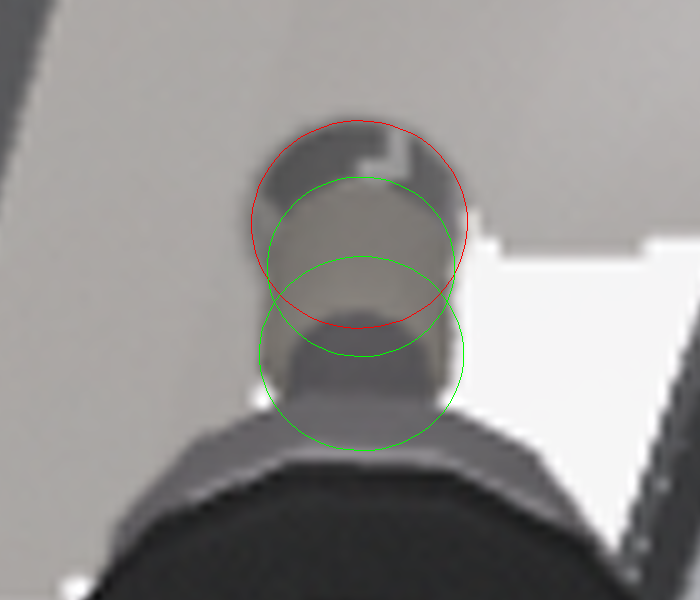

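The red model hole and green model head match the picture; the tip sits about 0.7 mm too far toward -y. I'll nudge it and enter guarded.

```bash
python3 - <<'E'
from plant import *
from h import *
move_l([.4993,.1229,.145+.0957],feed=.02); hold(.3)
f=np.array([ (hold(.02),observe()["ft_force"])[1] for _ in range(15)]); f0=f.mean(0); print(f0,f.std(0))
for zt in (.132,.126,.120):
    s=move_l([.4993,.1229,zt+.0957],feed=.015,max_force=4); hold(.1); o=observe()
    print(zt,s,o["eef_pos"],(o["ft_force"]-f0).round(2),o["torque"].round(3),o["time_s"])
    if s: break
E
```

```text
[ 0.20155684  0.07339676 -1.76503448] [0.39365557 0.53964617 0.48682996]
0.132 False [0.49940725 0.12292141 0.22788026] [ 0.35 -0.17  0.66] [0.002 0.01  0.05 ] 13.7167
0.126 False [0.49936453 0.1229026  0.22176162] [-0.71 -0.04 -0.2 ] [ 0.017  0.013 -0.017] 14.3667
0.12 False [0.49935076 0.12292167 0.21577649] [-0.58  0.38 -1.02] [-0.005  0.009 -0.04 ] 15.0167
```

```bash
cat > push.py <<'E'
from plant import *
from h import *
import sys
f0=np.array([.2,.07,-1.77])
def fz(n=4): return np.mean([(hold(.01),observe()["ft_force"]-f0)[1] for _ in range(n)],0)
def push(z0,z1,step,feed,flim,stopf,px=.4993,py=.1229):
    for z in np.arange(z0,z1-1e-6,-step):
        F=fz(); 
        if F[2]>stopf: print("STOP before",z,F); return z,F
        s=move_l([px,py,z+.0957],feed=feed,max_force=max(2.,flim-max(F[2],0)))
        o=observe();F2=fz(); print(round(z,4),s,round(o["eef_pos"][2]-.0957,4),F2.round(1),o["torque"].round(2))
    return z,F2
E
python3 - <<'E'
from push import *
print(push(.118,.096,.002,.008,16,15),observe()["time_s"])
E
```

```text
0.118 False 0.1179 [-0.2  0.1  0. ] [0.   0.02 0.05]
0.116 False 0.1159 [-0.4  0.1  0.4] [-0.02 -0.04  0.01]
0.114 False 0.1139 [-0.1 -0.2 -0.2] [ 0.01 -0.02  0.02]
0.112 False 0.1119 [-0.2 -0.1  0.6] [ 0.   -0.02  0.02]
0.11 False 0.1099 [-0.2  0.1 -0.3] [0.03 0.04 0.03]
0.108 False 0.1095 [-2.3  0.   7.9] [-0.02  0.68 -0.02]
0.106 False 0.1078 [-3.  -0.4  9.3] [ 0.01  0.64 -0.02]
0.104 False 0.106 [-3.4  0.5 10.3] [ 0.01  0.78 -0.  ]
0.102 False 0.1044 [-3.3  0.2 11.8] [0.02 0.9  0.05]
0.1 False 0.1026 [-3.7  0.4 13.5] [ 0.05  1.01 -0.02]
0.098 False 0.1001 [-3.3  0.5 10.5] [ 0.15  0.75 -0.05]
0.096 False 0.0978 [-2.   0.6  8.4] [ 0.17  0.58 -0.03]
(np.float64(0.09599999999999997), array([-2.04089153,  0.5565009 ,  8.39932143])) 20.6167
```

```bash
python3 - <<'E'
from push import *
print(observe()["eef_pos"])
print(push(.095,.080,.002,.01,16,15,px=.4989),observe()["time_s"],observe()["eef_pos"])
E
```

```text
[0.49999615 0.12323886 0.19344083]
0.095 False 0.097 [-1.9  0.3  9.6] [ 0.18  0.56 -0.01]
0.093 False 0.0948 [-1.7  0.1  7.9] [ 0.17  0.37 -0.01]
0.091 False 0.0931 [-1.7  0.3  9.3] [ 0.15  0.52 -0.02]
0.089 False 0.0911 [-2.3  0.5  9.5] [0.2  0.53 0.01]
0.087 False 0.0891 [-2.1  0.4 10. ] [ 0.15  0.58 -0.05]
0.085 False 0.0872 [-2.2  0.8 10.1] [ 0.19  0.58 -0.01]
0.083 False 0.0849 [-2.3  1.   8.9] [0.22 0.48 0.03]
0.081 False 0.0832 [-2.4  0.4 10.7] [ 0.16  0.61 -0.03]
(np.float64(0.08099999999999999), array([-2.44116398,  0.44919924, 10.68045711])) 23.8583 [0.4999858  0.12328949 0.17892934]
```

```bash
python3 - <<'E'
from push import *
for zt in np.arange(.0795,.0705,-.001):
    r=push(zt,zt,.001,.01,16,15,px=.4989)
    if r[1][2]<4: break
print(observe()["time_s"],observe()["eef_pos"])
z=snap("scene","4"); z=snap("side","4")
p=proj(load("pics/scene4.npz"),[.4994,.122,.11])[0].astype(int)
a=load("pics/scene4.npz")["im"][p[1]-60:p[1]+60,p[0]-60:p[0]+60,::-1]; cv2.imwrite("pics/c4.png",cv2.resize(a,(600,600),interpolation=cv2.INTER_CUBIC))
E
```

```text
0.0795 False 0.0815 [-1.9  0.6  9.8] [0.21 0.49 0.01]
0.0785 False 0.0804 [-1.9  0.7  8.7] [ 0.14  0.41 -0.05]
0.0775 False 0.0792 [-1.4  0.5  8. ] [ 0.22  0.36 -0.03]
0.0765 False 0.0783 [-1.7  0.4  8.1] [0.17 0.39 0.01]
0.0755 False 0.0768 [-1.2  1.1  7.5] [0.3  0.21 0.01]
0.0745 False 0.0744 [ 0.9 -0.2  0.8] [-0.03 -0.32 -0.01]
25.8083 [0.49907784 0.12274475 0.16997378]
```

View pics/c4.png

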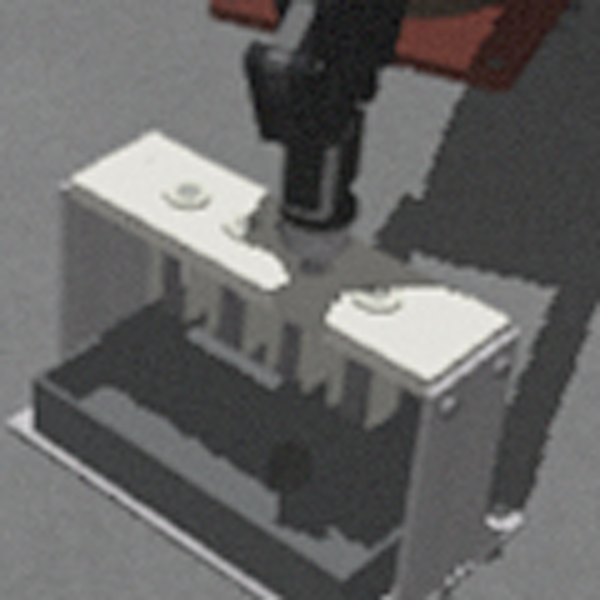

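The force dropped to zero and the stopper now lies in the tray, visible at (290,465) in the crop. Next I'll push gently down to the collar.

```bash
python3 - <<'E'
from push import *
for zt in np.arange(.0735,.0545,-.0007):
    r=push(zt,zt,.001,.008,9,15,px=.4991)
    if r[1][2]>6: break
hold(.5); print(fz(10),observe()["time_s"],observe()["eef_pos"])
z=snap("scene","5")
E
```

```text
0.0735 False 0.0732 [ 1.8 -0.4 -0.6] [-0.08 -0.44  0.01]
0.0728 False 0.0727 [ 1.5 -0.4 -0.5] [-0.08 -0.42  0.01]
0.0721 False 0.0721 [ 1.3 -0.5  0.2] [-0.13 -0.37  0.02]
0.0714 False 0.0714 [ 0.8 -0.3 -0. ] [-0.04 -0.33  0.  ]
0.0707 False 0.0707 [ 1.1 -0.3  0.1] [-0.02 -0.32 -0.  ]
0.07 False 0.0699 [ 1.4 -0.3  0.2] [-0.06 -0.36  0.02]
0.0693 False 0.0692 [ 1.2 -0.2  0.3] [-0.08 -0.36 -0.01]
0.0686 False 0.0685 [ 1.1 -0.   0.1] [-0.09 -0.32  0.02]
0.0679 False 0.0678 [ 1.5 -0.7  0.2] [-0.09 -0.31  0.04]
0.0672 False 0.0671 [ 1.4 -0.6 -0.2] [-0.05 -0.33  0.02]
0.0665 False 0.0665 [ 1.6 -0.5  0.2] [-0.07 -0.36  0.  ]
0.0658 False 0.0658 [ 1.4 -0.7  0.1] [-0.11 -0.32 -0.01]
0.0651 False 0.065 [ 0.9 -0.1  0.4] [-0.08 -0.35  0.02]
0.0644 False 0.0644 [ 0.9 -0.1  0.1] [-0.06 -0.33  0.01]
0.0637 False 0.0636 [ 1.2 -0.4  0.4] [-0.07 -0.34 -0.04]
0.063 False 0.063 [ 0.8 -0.1  1.4] [-0.07 -0.34 -0.02]
0.0623 False 0.063 [-2.3 -0.7  7.3] [-0.11  0.23  0.02]
[-1.55277236 -0.59239983  7.19235293] 31.9 [0.49918283 0.12291231 0.15871568]
```

```bash
python3 - <<'E'
from push import *
print(push(.0619,.0619,.001,.006,13,12,px=.4991)); hold(.3); print(fz(10))
move_l([.4991,.1229,.0957+.066],feed=.02); print(fz())
move_l([.4992,.1229,.0957+.132],feed=.05); print(fz())
move_l([.4992,.1229,.275],feed=.08)
hold(.3); print(fz(),observe()["opening"],observe()["time_s"])
for n in("scene","side","wrist"):
    z=snap(n,"6"); print(n,*[np.round(a,4) for a in fitrod(z,(.4992,.122),.179)])
cv2.imwrite("pics/c6.png",cv2.resize(load("pics/scene6.npz")["im"][130:290,240:400,::-1],(600,600),interpolation=cv2.INTER_CUBIC))
E
```

```text
0.0619 False 0.063 [-2.8 -0.5  9.7] [-0.17  0.51  0.  ]
(np.float64(0.0619), array([-2.77642585, -0.51635672,  9.65065966]))
[-2.99896194 -0.94365294  9.74642347]
[ 0.97881138 -0.79982274  1.16494505]
[ 0.25643056 -0.1663384   0.15819662]
[-0.22625596  0.07506133  0.44418224] 0.022186378700736295 35.6167
scene [0.5001 0.1238 0.0065 0.0049] 151 0.001 0.1778
side [0.4997 0.1223 0.0049 0.0056] 103 0.0011 0.1786
wrist [ 0.4989  0.1219 -0.0021  0.0095] 370 0.0002 0.1808
```

View pics/c6.png

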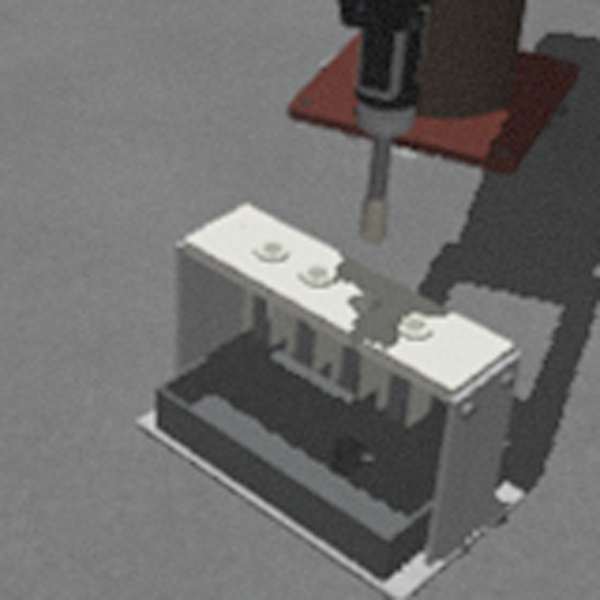

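View pics/wrist6.png

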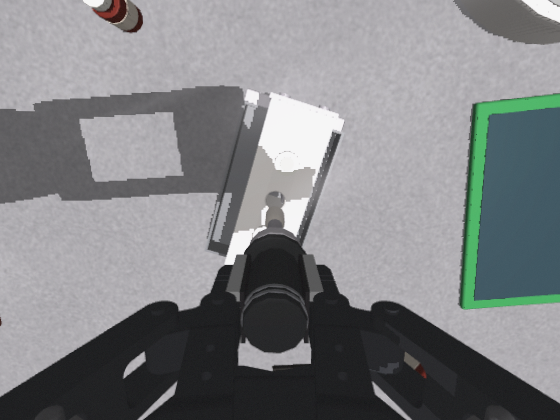

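Cups are in place, the stopper is in the tray and the rod is still upright in the grip. I'll pin down the holder's hole from the earlier wrist2 picture and return the rod.

```bash
python3 - <<'E'
from plant import *
from h import *
move_l([.5360,-.2098,.275],feed=.25)
move_l([.5360,-.2098,.068+.0957],feed=.12); hold(.4); print(observe()["eef_pos"],observe()["time_s"])
z=snap("wrist","7"); print(fitrod(z,(.536,-.2105),.068))
t=np.linspace(0,2*np.pi,60)
for n,tag in(("wrist","2"),("wrist","7")):
    z=load(f"pics/{n}{tag}.npz"); p=proj(z,[.536,-.2103,.058])[0].astype(int)
    im=cv2.resize(z["im"][p[1]-40:p[1]+40,p[0]-40:p[0]+40,::-1],(800,800),interpolation=cv2.INTER_CUBIC)
    q=proj(z,np.c_[.536+.00975*np.cos(t),-.2103+.00975*np.sin(t),0*t+.058]); q=((q-(p-40)+.5)*10-.5)
    cv2.polylines(im,[q.round().astype(int)],True,(0,0,255),1); cv2.imwrite(f"pics/h{tag}.png",cv2.resize(im,(400,400)))
cv2.imwrite("pics/h.png",np.hstack([cv2.imread("pics/h2.png"),cv2.imread("pics/h7.png")]))
E
```

```text
[ 0.53611585 -0.2098485   0.16399918] 38.7333
(array([ 0.53598521, -0.2108176 , -0.00321312,  0.0091119 ]), np.int64(371), np.float64(0.0002615231144190535), np.float64(0.04840018356741371))
```

View pics/h.png

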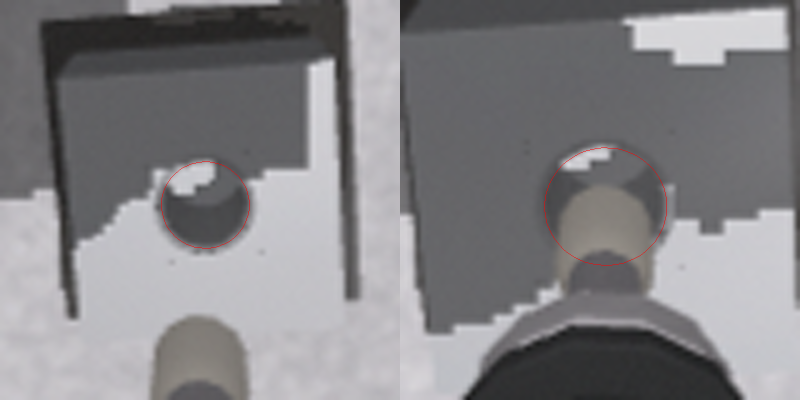

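Model hole and picture match, and the tip is within 0.5 mm of the axis. I'll lower it guarded.

```bash
python3 - <<'E'
from push import *
x,y=.5360,-.2093
print(move_l([x,y,.014+.0957],feed=.04,max_force=5),fz())
s=move_l([x,y,.008+.0957],feed=.008,max_force=3); hold(.2); print(s,fz(),observe()["eef_pos"],observe()["time_s"])
E
```

```text
False [-0.17863556  0.07800353  0.29145361]
True [-0.17365122 -0.03595834  7.6513715 ] [ 0.53602809 -0.2093074   0.1056712 ] 41.0917
```

Floor reached at the expected height (TCP 0.1057). I'll relieve the force, release and check.

```bash
python3 - <<'E'
from push import *
x,y=.5360,-.2093
move_l([x,y,.1060],feed=.01); hold(.2); print(fz())
gripper_to(.06); hold(.3); gripper_to(.085); hold(.2); print(observe()["opening"],fz())
move_l([x,y,.20],feed=.08); move_l([x,y,.30],feed=.15); hold(.4)
for n in("scene","side","wrist"): z=snap(n,"8")
P=pts(z);near=np.hypot(P[...,0]-.536,P[...,1]+.21)<.03
for lo,hi in [(.100,.107),(.144,.155)]:
    q=P[near&(P[...,2]>lo)&(P[...,2]<hi)]; print(lo,len(q),cv2.minAreaRect(q[:,:2].astype(np.float32)*1000),np.median(q[:,2]))
print(observe()["time_s"],observe()["ft_force"])
E
```

```text
[-0.42725589  0.32399847  1.37470197]
0.08489958506283897 [-0.2554456   0.29189703  1.72739177]
0.1 265 ((535.3309326171875, -205.2105255126953), (24.22536849975586, 33.0622444152832), 89.5448226928711) 0.10362731688453086
0.144 524 ((535.4161987304688, -209.480712890625), (22.91924285888672, 23.604663848876953), 87.84821319580078) 0.14949747278354059
45.7083 [0.22526925 0.0691312  0.13597639]
```

View pics/scene8.png

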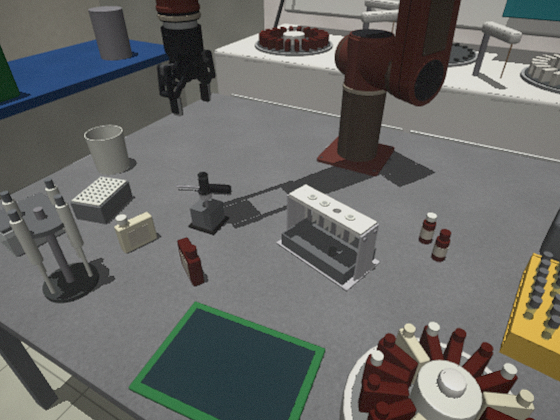

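View pics/wrist8.png

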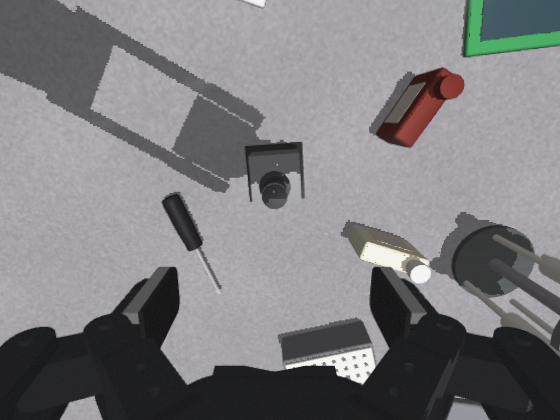

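Rod stands upright at (208,205) in the scene view, with its handle top at 0.1495 m and (0.5354, -0.2095) m, as at the start. The cups, packs, vials and screwdriver look unmoved, and the gripper is well clear.

```bash
python3 -c "
from plant import *
job_done()"
```

```text
the job is handed in; nothing more can be done
```

The stopper is pushed out and in the tray, the rod is back in its holder, and the job is handed in. I finished all the moves and checks at about 46 s of the 72 s allowed; the hand-in reported no verdict.

- **Pushing:** the empty sleeve was the third one, at y = +17.5 mm. The stopper slid down with 8 to 13.5 N measured at the wrist and dropped when the rod's tip reached the sleeve's lower end.
- **Collar:** it met the plate with the tip about 63 mm above the bench, which puts its underside about 72 mm above the tip. I held it there at about 7 N and then 9.7 N.
- **Side force:** a sideways force of 2 to 4 N showed up while pushing. The rod was still straight in the grip afterwards.
- **Return:** the tip met the holder's floor at the expected height. After release the rod stood upright, with its handle top at 149.5 mm and within about 1 mm of where it started.
- **Last checks:** by eye in the camera pictures, the stopper lies in the tray, the three cups hang in their sleeves and the bystanders look unmoved. I did not measure the cups and bystanders again. The gripper was clear of everything.
- **Disagreements:** the scene and side cameras differed from the wrist camera by about 1 to 3 mm. I used the wrist values for the sleeve and holder holes.

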